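Stack the wick plates on the dipping hub, arms alternating

TASK

Load the two loose wick plates onto the splined dipping hub with their arms alternating: first the blue plate, its arm pointing opposite to the green arm already on the hub, then the red plate on top of it, its arm above the green one. Both must end fully home, lying flat, and released, with none of the tall candles nor the jar knocked over. The blue arm is boxed in by its wooden rest, so that plate has to be lifted out by its ring, laid down and taken again by the arm.

Things in the scene. Friction and masses are not known exactly. Their poses are not given: they have to be found in the camera images.
- hub: Fixed hub (mm). Origin on its vertical axis at the table, z up, +x along the green arm. Dark foot, radius 62, height 20; on it a bolted plate like the loose ones, ring z 20 to 32, green arm top z 41. Above, bare aluminium: core radius 22.5; four splines along +x, +y, -x, -y, 16 wide, tips 30.5 from the axis, straight up to z 60, rounded above (radius 8, top z 68); cone from 72 to 86.
- hub_arm (a point): Top of the green arm at the middle of its thick part, 94.5 from the hub axis, 41 above the table.
- hub_seat (a point): Point on the hub axis 32 mm above the table, on top of the bolted ring: here the blue plate's underside seats; the red one's seats 12 mm higher. An arm is thicker (21) than a ring (12), so neighbouring arms cannot point the same way; the red arm clears the green one by 3 mm.
- blue: Loose wick plate, blue arm, about 160 g (mm). Origin: ring centre, underside; z up, +x along the arm. Plywood ring 12 thick, radii 33 and 55; four inner teeth 20 wide at 45, 135, 225, 315 degrees from +x, flat tips 25 from the axis; the gaps between take the splines with 2.5 play. Arm 26 wide: neck 12 thick to 62 from the axis, then 21 thick to 127. Starts flat on the table, arm in the rest.
- blue_arm (a point): Grip point of the blue arm: middle of its 65 long thick part, 94.5 from the ring axis along +x, 10.5 above the underside.
- blue_tooth (a point): Middle of the blue ring's wall at the tooth 135 degrees from the arm, 40 mm from the ring axis, mid-thickness. The wall is 30 mm wide here along the radius, so it can be pinched with one finger inside the bore (50 mm free between opposite tooth tips) and one outside.
- red: Loose wick plate with a RED arm, of the same shape, size, axes and mass as the blue one. Starts flat on the table, arm free.
- red_arm (a point): Grip point of the red arm: 94.5 from the ring axis along +x, 10.5 above the underside.
- rest: Fixed wooden rest of the blue plate, a channel open at the top and towards the ring. Its origin and +x are, to 2 mm, those of the blue plate at the start. Two rails 30 high and 14 thick, 67 to 129 along +x, with 32 between them, and an end block from 129 to 143. No room for fingers beside the arm in it.
- pillar_pink: Loose pink candle, radius 30, height 90, origin under its centre. Do not knock over.
- pillar_white: Loose white candle, radius 32, height 75, origin under its centre. Do not knock over.
- pillar_purple: Loose purple candle, radius 28, height 80, origin under its centre. Do not knock over.
- stub_yellow: Loose yellow candle stub, radius 26, height 22, origin under its centre.
- stub_green: Loose green candle stub, radius 26, height 22, origin under its centre.
- jar: Loose jar, radius 32, height 85, origin under its centre. Do not knock over.
There are look-alikes about, which are no part of the job. Leave any pink look-alike of the blue alone.

How it is judged:
By the outcome, as a careful person would: the job done as asked, in the order asked, and still so for the second after the job is handed in, with the robot touching nothing.
It also fails if it takes over 72 s, if anything falls off the work surface, if the arm or the gripper's body presses on something with over 40 N, if the wrist force passes 120 N, or if a joint passes its speed limit or range.

ROBOT

A 6-joint arm with a two-finger parallel gripper is mounted at the origin on the work surface. World frame = base frame: x ahead of the robot, y to its left, z up, the work surface at z = 0. Lengths are in mm, angles in rad, forces in N, time in s.
With the tool pointing down it reaches from about 325 to 900 mm from the base axis. Payload 3.5 kg.
Tool frame: the origin (TCP) lies on the front face of the gripper's body, between the roots of the fingers; the fingertips stand manip.tips_ahead ahead of it and the grasp point (between the pads) lies 54 mm ahead of it (manip.tips_ahead is the distance from the TCP to the fingertips, in mm); z points along the fingers, y is the line along which they close (so a half turn about z gives the same grasp; the last joint's range is limited). The gripper opens to 85 mm and grips with 20 to 120 N. Pads are 22 mm wide; open, the fingers measure 114 mm over their backs; the gripper's body (76 mm by 85 mm) begins 54 mm behind the grasp point. The pads swing forward as they close: fully open they stand 13 mm farther back than shut.
Start: joints at [1.012, 0.276, -0.026, 1.268, 0, 1.467], TCP at [275.119, 561.188, 303.913] pointing down, gripper open.
Joint ranges: [-3.12, 3.12], [-0.85, 1.88], [-1.08, 1.24], [-1.95, 2.15], [-1.57, 1.53], [-3.14, 3.14]. Speed limits (rad/s): [2.57, 2.57, 3.14, 3.14, 3.14, 3.14].

INTERFACE

Orientations are given as a unit quaternion [w, x, y, z].
In Python, from workcell import get_obs, cams, manip gives the robot as it stands.
- The arm moves only by the tool drive_tool, never from a script. Its argument "moves" is a list of rows, each a list of 3 entries, a list of its own where there are three numbers: the turn, a rotation vector about the tool's x, y, z in degrees, then the shift along the tool's x, y, z in mm, then the closure in counts, from 0 (fully open) to 255 (shut). A call has 1 to 8 rows; each row shifts and turns the commanded pose from where the row before left it, along the tool's axes as they then stand; what a row does not reach is not made up. A row lasts 1/10 s, in which the tool goes at most 50 mm and 8.59 degrees, less where a joint would pass 70% of its speed; a pose out of reach is approached as far as the arm can. A call with a gripper value outside its range is refused whole. The fingers move at their own pace and stop on an object; the grip force is fixed at half the most. Time passes only in rows, so rows that do not move let the fingers close. It gives the time, the measured TCP pose, the force, the opening and the grip force at its end, in the units of the state.
- get_obs(): the state, without advancing time (a new reading comes with each control period).
- cams.camera(name): name is "scene" or "top" or "wrist"; returns a dict with "frame" (400x640x3 uint8, red, green, blue), "z_map" (400x640 float32, mm along the optical axis (not along the pixel's ray), 0 where there is no reading), "fov_y" (degrees; the focal length in pixels is half the picture's height over the tangent of half this angle, whatever the lens; pixels are square), "cx", "cy" (the principal point, pixels), "k1" (the pictures are not rectified: a ray, as slopes to the right and down, at radius r is drawn at 1 + k1 r^2 times it, then the intrinsics apply), "world_to_cam" (4x4, takes a point from world to camera coordinates); the wrist camera has in their place "T_tool_cam" (4x4, takes a point from camera to tool coordinates, whose origin is the TCP and whose axes are the flange's). Camera axes: x right, y up, looking along -z (the intrinsics and any distortion apply to the point x, -y, -z); pixel columns grow to the right and rows downward; lengths in mm; the calibration is good to about 2 mm. A picture is of the moment at which its call begins: read the wrist's pose just before it.
- manip.finish_job(): hands the job in; it is judged then, once.
The state is a dict: "clock": time; "joint_pos": joint angles; "qd": joint speeds; "joint_efforts": joint torques, N m; "eef_pos": TCP position; "ee_rot": TCP orientation; "wrist_force": force on the tool from outside, world axes, zero at the start; "wrist_torque": the same for the moment, N m; "gripper_width": finger opening in mm; "grasp_force": force on a finger pad.
Only numpy, scipy, OpenCV 4.12 (cv2) and the standard library are available. Lean on these libraries where they do the work, as an engineer would, in place of code of your own. Each camera call takes 0.05 s, during which the arm holds its last target. There are 200 camera calls.

## Working session

There is one attempt and no reset: what is moved stays moved. The work goes in short steps, Python scripts to look and compute and a tool call to move; the robot and the scene stay as the last step left them, time stands still between calls to the robot, and variables do not carry over. Pictures are saved under pics/ and viewed, at most 10 in all, crops included, and the job is handed in when it is done.

Besides the shell and the picture viewer there is one more tool, called after "Request:" by a JSON object that holds its "fn" and its "kwargs", one argument or row to a line. drive_tool: Moves the arm, as the interface text tells. Its arguments: {"type":"object","properties":{"moves":{"type":"array","items":{"type":"array"}}},"required":["moves"]}

```bash
ls; mkdir -p pics; python3 - <<'E'
from workcell import get_obs,cams,manip
import cv2,numpy as np
print(get_obs(),manip.tips_ahead)
for n in("scene","top"):
    c=cams.camera(n); np.savez(f"{n}.npz",**c); cv2.imwrite(f"pics/{n}0.png",c["frame"][...,::-1])
    print(n,c["fov_y"],c["cx"],c["cy"],c["k1"],np.round(c["world_to_cam"],3).tolist())
E
```

```text
pics
{'clock': 0.0, 'joint_pos': array([ 1.01162223e+00,  2.77171489e-01, -2.79052655e-02,  1.26796736e+00,
        2.26142061e-05,  1.46739351e+00]), 'qd': array([ 0.00196354, -0.00038314,  0.00084764,  0.00059197,  0.00016454,
        0.00159857]), 'joint_efforts': array([ 8.36590198e-05, -4.45501363e+01,  2.95207822e+01,  1.62803871e-02,
        4.21476273e-05,  1.34233906e-05]), 'eef_pos': array([274.77559572, 560.67509468, 302.72410748]), 'ee_rot': array([-3.76252169e-04,  2.25918202e-01,  9.74145627e-01, -1.05910411e-03]), 'wrist_force': array([ 0.22638645, -0.49523843,  0.64223536]), 'wrist_torque': array([ 0.02009846, -0.05250301,  0.01491294]), 'grasp_force': 0.0, 'gripper_width': 85.46400213451169} 72.6
scene 52.61964761208361 321.1354058357481 207.18268299618973 -0.0034664866772286993 [[-0.304, 0.952, -0.017, 98.337], [-0.602, -0.178, 0.779, 270.032], [0.739, 0.247, 0.627, -1417.826], [0.0, 0.0, 0.0, 1.0]]
top 56.06573721961563 326.6306990300637 200.45895450534786 -0.06302731669030101 [[0.027, -1.0, 0.008, 28.535], [0.998, 0.027, 0.059, -502.119], [-0.059, 0.007, 0.998, -939.641], [0.0, 0.0, 0.0, 1.0]]
```

View pics/top0.png

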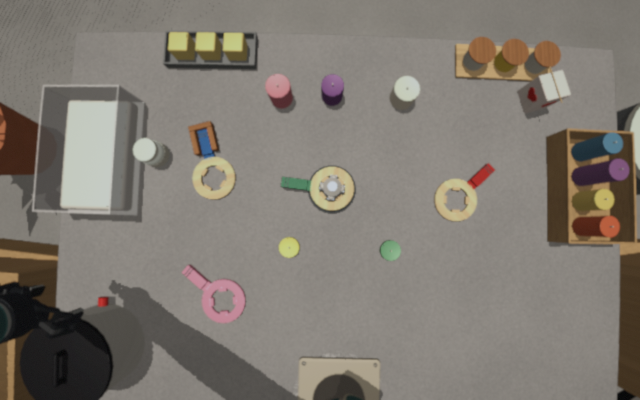

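View pics/scene0.png

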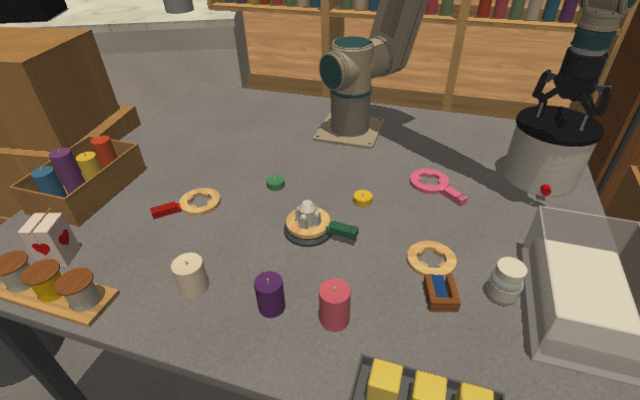

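The top view shows the blue-arm plate in its rest, ring at about (214,178) and arm to (204,140). The hub is at (332,188) with the green arm to the left at (295,184). The red plate's ring is at (456,200), arm to (490,170). The pink look-alike at (223,301) has no blue arm and no rest, so I leave it alone. The plate in the rest at (214,178) is the one meant. I'll rectify the image for measurement and confirm with a crop.

```bash
cat >h.py <<'E'
import numpy as np,cv2
from scipy.spatial.transform import Rotation as R
def toolT(o):
    T=np.eye(4); w,x,y,z=o["ee_rot"]; T[:3,:3]=R.from_quat([x,y,z,w]).as_matrix(); T[:3,3]=o["eef_pos"]; return T
def project(c,P,W=None):
    W=c["world_to_cam"] if W is None else W
    p=P@W[:3,:3].T+W[:3,3]; f=200/np.tan(np.radians(c["fov_y"])/2)
    s=np.stack([p[:,0],-p[:,1]],1)/-p[:,2:]
    s=s*(1+c["k1"]*(s**2).sum(1,keepdims=True))
    return s*f+[c["cx"],c["cy"]]
def ortho(c,x0,y0,half,z,res,W=None):
    """picture with x up, y left, centred at x0,y0; res px/mm"""
    n=int(2*half*res); r=(n/2-np.arange(n))/res
    X,Y=np.meshgrid(x0+r,y0+r,indexing="ij")
    m=project(c,np.stack([X.ravel(),Y.ravel(),np.full(X.size,float(z))],1),W).reshape(n,n,2).astype(np.float32)
    return cv2.remap(np.asarray(c["frame"]),m[...,0],m[...,1],cv2.INTER_CUBIC)[...,::-1].copy()
def wcam(c,o): return np.linalg.inv(toolT(o)@c["T_tool_cam"])
def unproj(c,u,v,z,W=None):
    from scipy.optimize import fsolve
    return fsolve(lambda q:project(c,np.array([[q[0],q[1],z]]),W)[0]-[u,v],[500,0])
E
python3 - <<'E'
from h import *
c=dict(np.load("top.npz"))
for n,u,v,z in[("blue",214,178,12),("barm",204,140,21),("hub",332,188,32),("garm",295,184,41),("red",456,200,12),("rarm",482,177,21),
 ("pink",279,82,90),("purple",332,82,80),("white",407,84,75),("jar",147,148,85),("ystub",289,247,22),("gstub",390,250,22),("pinkring",223,301,12)]:
    print(n,unproj(c,u,v,z).round(0))
ims=[ortho(c,*unproj(c,u,v,12),130,z,1.5) for u,v,z in[(210,165,12),(332,188,32),(465,190,12)]]
ims=[cv2.resize(i,(260,260)) for i in ims]
im=np.hstack(ims); cv2.imwrite("pics/crop1.png",im)
# colour centroid/fit
for n,(u,v),hsv in[("blue",(210,165),((100,120,40),(125,255,255))),("red",(465,190),((172,150,60),(180,255,255))),("green",(332,188),((60,60,20),(95,255,255)))]:
    x0,y0=unproj(c,u,v,12); 
    for z,rng in((41 if n=="green" else 21,hsv),(32 if n=="green" else 12,((12,60,120),(28,255,255)))):
        o=ortho(c,x0,y0,130,z,2); h=cv2.cvtColor(o,cv2.COLOR_BGR2HSV); m=cv2.inRange(h,*rng)
        k,l,s,_=cv2.connectedComponentsWithStats(m); i=1+s[1:,4].argmax(); p=np.argwhere(l==i)
        f=lambda q:(x0+130-q[1]/2,y0+130-q[0]/2)
        rc=cv2.minAreaRect(p[:,::-1].astype(np.float32)); cc=cv2.minEnclosingCircle(p[:,::-1].astype(np.float32))
        q=lambda t:np.round((x0+130-t[1]/2,y0+130-t[0]/2),1)
        print(n,z,"rect",q(rc[0]),np.array(rc[1])/2,rc[2],"circ",q(cc[0]),cc[1]/2, "mean",np.round((x0+130-p[:,0].mean()/2,y0+130-p[:,1].mean()/2),1))
E
```

```text
blue [551. 333.]
barm [647. 361.]
hub [532.  30.]
garm [538. 122.]
red [ 512. -291.]
rarm [ 572. -355.]
pink [778. 165.]
purple [786.  37.]
white [ 789. -147.]
jar [611. 477.]
ystub [381. 133.]
gstub [ 380. -120.]
pinkring [240. 297.]
blue 21 rect [633.5 358.2] [63.58501434 26.99476624] 67.77497100830078 circ [634.9 354.4] 32.65066146850586 mean [632.5 356.9]
blue 12 rect [550.9 333.5] [110.39091492 107.66213989] 29.74488067626953 circ [551.5 333.5] 55.71525573730469 mean [548.3 332.6]Traceback (most recent call last):
  File "<stdin>", line 14, in <module>
ValueError: attempt to get argmax of an empty sequence
```

View pics/crop1.png

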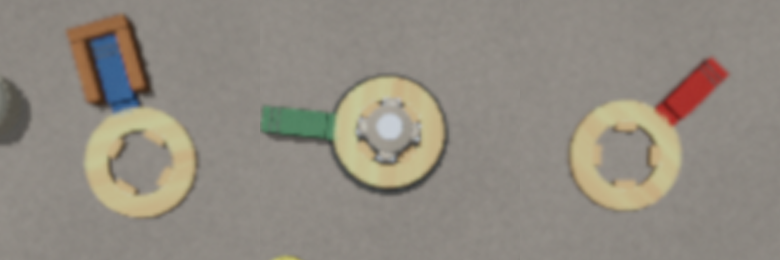

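The left tile confirms the blue arm in the wooden rest. The middle tile is the hub with the green arm, and the right tile is the red plate with its arm free. Next I'll get the finer fits and work out the first move.

```bash
cat >>h.py <<'E'
def fit(c,x0,y0,half,z,lo,hi,W=None,res=2):
    o=ortho(c,x0,y0,half,z,res,W); h=cv2.cvtColor(o,cv2.COLOR_BGR2HSV)
    h[...,0]=(h[...,0].astype(int)+10)%180   # hue shifted by 10 so that red is whole
    m=cv2.inRange(h,lo,hi); k,l,s,_=cv2.connectedComponentsWithStats(m)
    if k<2: return None
    p=np.argwhere(l==1+s[1:,4].argmax()); hull=cv2.convexHull(p[:,::-1].astype(np.int32)).astype(np.float32)
    q=lambda t:np.round((x0+half-t[1]/res,y0+half-t[0]/res),1)
    e=cv2.fitEllipse(hull); rc=cv2.minAreaRect(hull)
    return dict(ell=q(e[0]),ax=np.round(np.array(e[1])/res,1),rect=q(rc[0]),size=np.round(np.array(rc[1])/res,1),ang=round(rc[2],1),mean=q(p.mean(0)[::-1]))
COL=dict(wood=((20,60,100),(42,255,255)),blue=((110,100,30),(138,255,255)),red=((3,150,50),(17,255,255)),green=((70,60,15),(105,255,255)))
E
python3 - <<'E'
from h import *
c=dict(np.load("top.npz"))
for n,xy,z in[("blue",(551,333),0),("red",(512,-291),0),("green",(532,30),20)]:
    print(n,"ring",fit(c,*xy,130 if n!="blue" else 62,12+z,*COL["wood"]))
    print(n,"arm",fit(c,*xy,150,21+z,*COL[n]))
E
```

```text
blue ring {'ell': array([551.4, 333.4]), 'ax': array([109.3, 111.3]), 'rect': array([550.8, 333.3]), 'size': array([110.6, 107.7]), 'ang': 29.2, 'mean': array([549.7, 333.2])}
blue arm {'ell': array([637.8, 356.3]), 'ax': array([36.5, 86.1]), 'rect': array([638.8, 359.6]), 'size': array([75. , 28.5]), 'ang': 69.3, 'mean': array([638.2, 358.7])}
red ring {'ell': array([ 512.8, -288.7]), 'ax': array([109.6, 112.3]), 'rect': array([ 512.2, -288.2]), 'size': array([108.5, 110.5]), 'ang': 90.0, 'mean': array([ 512.3, -288.5])}
red arm {'ell': array([ 574.6, -351.2]), 'ax': array([27.7, 98.2]), 'rect': array([ 575.1, -351.9]), 'size': array([25.1, 74.6]), 'ang': 46.2, 'mean': array([ 574.6, -351.1])}
green ring {'ell': array([531.3,  30.5]), 'ax': array([111.9, 112.2]), 'rect': array([531.3,  28.9]), 'size': array([109.3, 112.3]), 'ang': 6.1, 'mean': array([529.7,  27.6])}
green arm {'ell': array([539. , 118.6]), 'ax': array([30.6, 95.3]), 'rect': array([539.6, 121. ]), 'size': array([70.7, 26.7]), 'ang': 6.6, 'mean': array([539.8, 120.3])}
```

Request:
{"fn": "drive_tool", "kwargs": {
  "moves": [
    [[0,0,0],[0,0,0],100]
  ]
}}

```text
clock: 0.2
eef_pos: [274.9, 560.9, 303.2]
ee_rot: [-0.0, 0.226, 0.974, -0.001]
wrist_force: [-0.3, -0.7, 0.7]
gripper_width: 73.2
grasp_force: 0.0
```

Request:
{"fn": "drive_tool", "kwargs": {
  "moves": [
    [[0,0,2.5],[-43,-15,10],100],
    [[0,0,0],[-43,-15,10],100],
    [[0,0,0],[-43,-15,10],100],
    [[0,0,0],[-43,-15,10],100],
    [[0,0,0],[-43,-15,10],100],
    [[0,0,0],[-43,-15,10],100],
    [[0,0,0],[-43,-15,10],100],
    [[0,0,0],[0,0,0],100]
  ]
}}

```text
clock: 1.0
eef_pos: [493.0, 322.1, 232.2]
ee_rot: [-0.0, 0.25, 0.968, -0.001]
wrist_force: [0.8, 0.3, 0.2]
gripper_width: 51.8
grasp_force: 0.0
```

```bash
python3 - <<'E'
from h import *
from workcell import get_obs,cams,manip
o=get_obs(); c=cams.camera("wrist"); cv2.imwrite("pics/w1.png",c["frame"][...,::-1]); np.savez("w1.npz",**c)
print(o["eef_pos"],o["ee_rot"],manip.tips_ahead,o["gripper_width"],np.round(c["T_tool_cam"],3).tolist(),c["fov_y"])
W=wcam(c,o)
print(fit(c,551,333,62,12,*COL["wood"],W=W)); print(fit(c,551,333,150,21,*COL["blue"],W=W))
E
```

```text
[493.03287073 322.14112476 232.19603156] [-8.57006347e-05  2.50283661e-01  9.68171582e-01 -1.36695429e-03] 72.6 51.81038741871452 [[0.001, 0.957, 0.291, 74.368], [1.0, -0.001, -0.0, 0.043], [-0.0, 0.291, -0.957, -70.448], [0.0, 0.0, 0.0, 1.0]] 61.23974869809918
{'ell': array([549.4, 336.8]), 'ax': array([109.5, 112.4]), 'rect': array([547.2, 336.3]), 'size': array([107.7, 109.6]), 'ang': 81.8, 'mean': array([545.5, 336.1])}
{'ell': array([627.8, 368.4]), 'ax': array([13.5, 75.3]), 'rect': array([627.5, 367.1]), 'size': array([68. , 11.3]), 'ang': 74.8, 'mean': array([629.4, 369. ])}
```

View pics/w1.png

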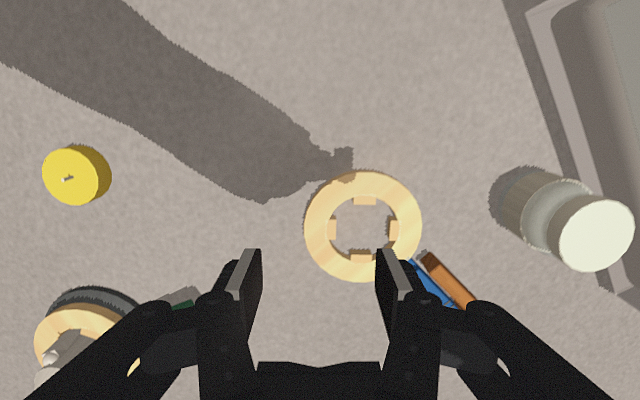

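The wrist view shows the ring at (363,225), the blue arm and rest at (430,280), and the jar at (590,230). It puts the ring about 4 mm from where the top camera does, which is within the pinch play, so I use the mean.

Request:
{"fn": "drive_tool", "kwargs": {
  "moves": [
    [[0,0,0],[-44,-1,0],95],
    [[0,0,0],[0,0,40],95],
    [[0,0,0],[0,0,40],95],
    [[0,0,0],[0,0,40],95],
    [[0,0,0],[0,0,22],95],
    [[0,0,0],[0,0,0],95]
  ]
}}

```text
clock: 1.65
eef_pos: [524.8, 304.0, 88.1]
ee_rot: [-0.003, 0.246, 0.969, -0.002]
wrist_force: [-0.3, -0.5, -0.3]
gripper_width: 53.5
grasp_force: 0.0
```

```bash
python3 - <<'E'
from h import *
from workcell import get_obs,cams,manip
o=get_obs(); c=cams.camera("scene"); print(o["eef_pos"],manip.tips_ahead,o["wrist_force"])
u=project(c,np.array([[532,300,10.]]))[0].astype(int);print(u)
im=c["frame"][u[1]-90:u[1]+60,u[0]-100:u[0]+100,::-1]; cv2.imwrite("pics/s1.png",cv2.resize(im,(800,600),interpolation=3))
E
```

```text
[524.81112284 304.00644168  88.0750346 ] 72.6 [-0.26889209 -0.46724401 -0.26418755]
[416 248]
```

View pics/s1.png

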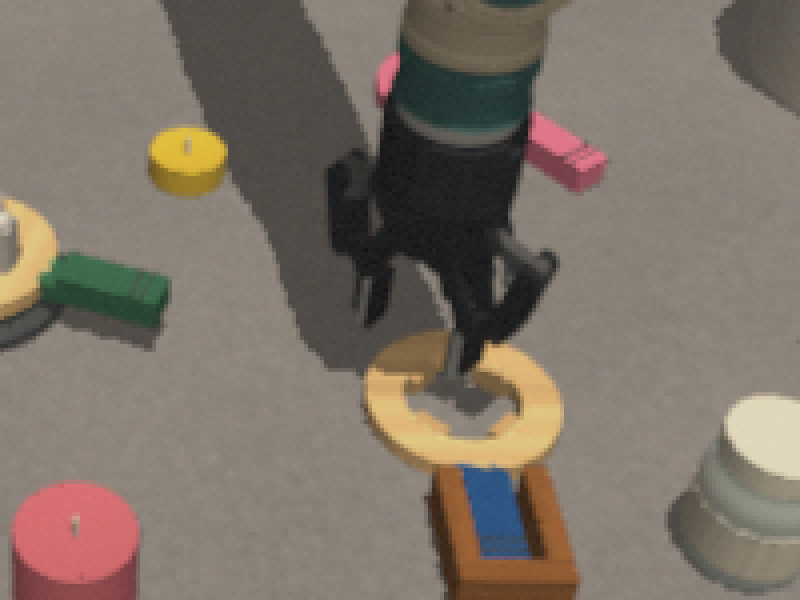

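One finger is in the bore at about (470,380), and the other is outside the ring. The tool fell about 8 mm short along tool x and 13 mm short down, so I correct that, close and lift.

Request:
{"fn": "drive_tool", "kwargs": {
  "moves": [
    [[0,0,0],[-8,0,6],95],
    [[0,0,0],[0,0,7],95],
    [[0,0,0],[0,0,0],160],
    [[0,0,0],[0,0,0],200],
    [[0,0,0],[0,0,0],255],
    [[0,0,0],[0,0,0],255],
    [[0,0,0],[0,0,0],255]
  ]
}}

```text
clock: 2.4
eef_pos: [536.1, 300.5, 79.9]
ee_rot: [0.001, 0.247, 0.969, 0.0]
wrist_force: [-0.5, -1.1, 5.8]
gripper_width: 27.5
grasp_force: 59.5
```

Request:
{"fn": "drive_tool", "kwargs": {
  "moves": [
    [[0,0,0],[0,0,-10],255],
    [[0,0,0],[0,0,-15],255],
    [[0,0,0],[0,0,-15],255],
    [[0,0,0],[0,0,-15],255],
    [[0,0,0],[0,0,0],255]
  ]
}}

```text
clock: 2.9
eef_pos: [537.8, 301.4, 137.5]
ee_rot: [0.003, 0.247, 0.969, 0.002]
wrist_force: [0.6, 0.9, -1.7]
gripper_width: 27.2
grasp_force: 59.2
```

```bash
python3 - <<'E'
from h import *
from workcell import get_obs,cams,manip
o=get_obs(); c=cams.camera("scene"); print(o)
im=c["frame"][170:320,330:530,::-1]; cv2.imwrite("pics/s2.png",cv2.resize(im,(800,600),interpolation=3))
E
```

```text
{'clock': 2.9, 'joint_pos': array([ 4.06008734e-01,  3.88486801e-01, -2.45540127e-01,  9.30355760e-01,
        6.99593606e-05,  9.05366754e-01]), 'qd': array([-0.00141329,  0.02518744, -0.02874356, -0.02977543, -0.00132425,
        0.00113146]), 'joint_efforts': array([ 1.04599048e-01, -4.66364264e+01,  2.48032093e+01,  3.81715586e-01,
        3.83988814e-02, -3.26719011e-03]), 'eef_pos': array([537.80157053, 301.42196382, 137.54603063]), 'ee_rot': array([0.00252049, 0.24709156, 0.96898683, 0.00198293]), 'wrist_force': array([ 0.63864976,  0.85290545, -1.71127919]), 'wrist_torque': array([-0.04477899, -0.02727188,  0.00359026]), 'grasp_force': 59.20621996745467, 'gripper_width': 27.221218524569874}
```

View pics/s2.png

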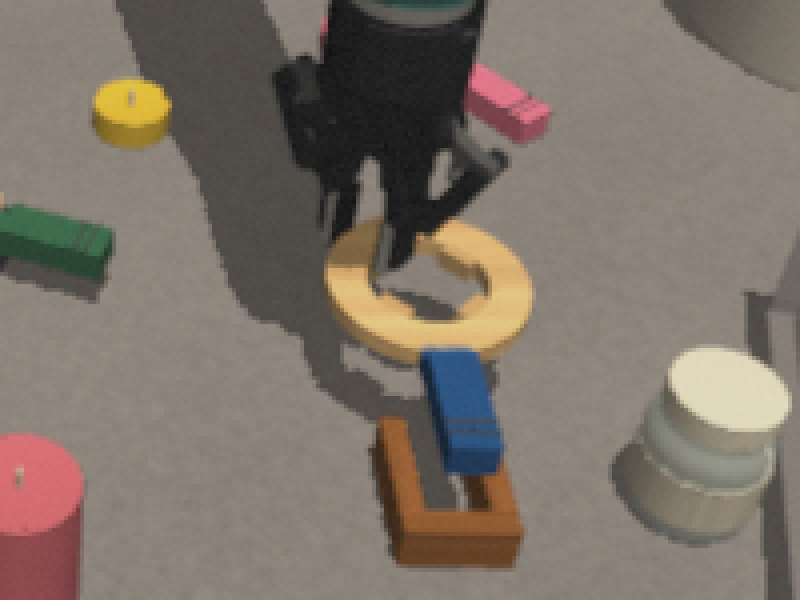

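The plate is lifted clear: the blue arm at (462,410) is above the rest at (450,500), and the ring is nearly level. I carry it toward the base and lower it.

Request:
{"fn": "drive_tool", "kwargs": {
  "moves": [
    [[0,0,0],[7,-10,-5],255],
    [[0,0,0],[14,-20,0],255],
    [[0,0,0],[15,-21,0],255],
    [[0,0,0],[15,-21,0],255],
    [[0,0,0],[14,-20,0],255],
    [[0,0,0],[8,-11,0],255],
    [[0,0,0],[0,0,10],255],
    [[0,0,0],[0,0,0],255]
  ]
}}

```text
clock: 3.75
eef_pos: [421.7, 244.7, 127.7]
ee_rot: [-0.001, 0.247, 0.969, -0.0]
wrist_force: [-0.3, 0.0, -1.4]
gripper_width: 27.3
grasp_force: 59.4
```

Request:
{"fn": "drive_tool", "kwargs": {
  "moves": [
    [[0,0,0],[0,0,13],255],
    [[0,0,0],[0,0,13],255],
    [[0,0,0],[0,0,11],255],
    [[0,0,0],[0,0,6],255],
    [[0,0,0],[0,0,3],255],
    [[0,0,0],[0,0,0],255]
  ]
}}

```text
clock: 4.35
eef_pos: [422.0, 244.9, 82.3]
ee_rot: [-0.0, 0.247, 0.969, -0.0]
wrist_force: [0.1, -0.5, -1.2]
gripper_width: 27.2
grasp_force: 59.4
```

Request:
{"fn": "drive_tool", "kwargs": {
  "moves": [
    [[0,0,0],[0,0,3],255],
    [[0,0,0],[0,0,0],255],
    [[0,0,0],[0,0,0],95],
    [[0,0,0],[0,0,0],95],
    [[0,0,0],[0,0,0],95],
    [[0,0,0],[0,0,-20],95],
    [[0,0,0],[0,0,-35],60],
    [[0,0,0],[0,0,-35],60]
  ]
}}

```text
clock: 5.15
eef_pos: [421.6, 244.7, 170.5]
ee_rot: [-0.001, 0.247, 0.969, -0.0]
wrist_force: [-0.0, 0.7, 0.0]
gripper_width: 65.3
grasp_force: 0.0
```

Request:
{"fn": "drive_tool", "kwargs": {
  "moves": [
    [[0,0,-8],[-10,25,-30],60],
    [[0,0,-8],[-5,20,-30],60],
    [[0,0,-8],[0,0,-30],60],
    [[0,0,-8],[0,0,0],60],
    [[0,0,-8],[0,0,0],60],
    [[0,0,-6],[0,0,0],60],
    [[0,0,0],[0,0,0],60]
  ]
}}

```text
clock: 5.85
eef_pos: [454.7, 279.1, 260.2]
ee_rot: [0.0, -0.151, 0.989, 0.0]
wrist_force: [-0.4, -0.8, -0.4]
gripper_width: 65.4
grasp_force: 0.0
```

```bash
python3 - <<'E'
from h import *
from workcell import get_obs,cams,manip
o=get_obs(); t=cams.camera("top"); print(o["eef_pos"],o["ee_rot"],o["gripper_width"])
c=cams.camera("wrist"); W=wcam(c,o)
im=np.hstack([c["frame"],t["frame"]]); cv2.imwrite("pics/w2.png",cv2.resize(im,(800,250),interpolation=3)[...,::-1])
for q,w in((t,None),(c,W)):
  print(fit(q,442,282,75,12,*COL["wood"],W=w)); print(fit(q,480,290,150,21,*COL["blue"],W=w))
E
```

```text
[454.71670283 279.12939332 260.17110358] [ 2.13530571e-04 -1.51021256e-01  9.88530489e-01  8.25791541e-05] 65.3569606074743
{'ell': array([439. , 280.5]), 'ax': array([109. , 112.3]), 'rect': array([432.8, 275. ]), 'size': array([ 94.3, 110. ]), 'ang': 51.1, 'mean': array([427.7, 273.1])}
{'ell': array([528.4, 303.4]), 'ax': array([29.6, 89.8]), 'rect': array([530.4, 304. ]), 'size': array([64. , 26.4]), 'ang': 74.5, 'mean': array([530.3, 304. ])}
{'ell': array([438.2, 282.3]), 'ax': array([109.8, 110.1]), 'rect': array([437.3, 282. ]), 'size': array([108.2, 110. ]), 'ang': 75.7, 'mean': array([437.8, 282.2])}
{'ell': array([520.6, 304.7]), 'ax': array([32.5, 61.1]), 'rect': array([521.2, 304.9]), 'size': array([46.9, 25.1]), 'ang': 74.5, 'mean': array([521.4, 305. ])}
```

View pics/w2.png

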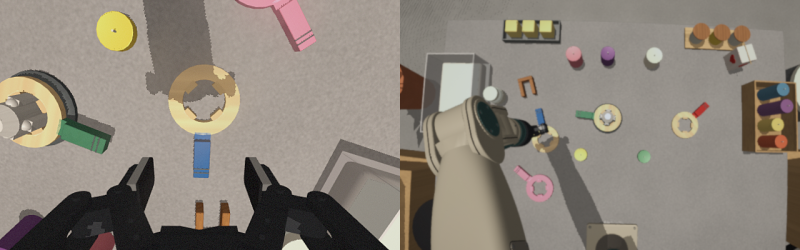

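The plate lies flat with its ring at (205,100) and the blue arm at (202,155) in the left half, which is the wrist view. I go down to its arm with tool +x toward the ring.

Request:
{"fn": "drive_tool", "kwargs": {
  "moves": [
    [[0,0,2],[-27,1,20],60],
    [[0,0,0],[-27,1,20],60],
    [[0,0,0],[-25,1,20],75],
    [[0,0,0],[0,0,30],90],
    [[0,0,0],[0,0,30],90],
    [[0,0,0],[0,0,30],90],
    [[0,0,0],[0,0,20],90],
    [[0,0,0],[0,0,0],90]
  ]
}}

```text
clock: 6.75
eef_pos: [527.1, 302.6, 86.3]
ee_rot: [-0.004, -0.133, 0.991, -0.001]
wrist_force: [-0.2, 0.2, -0.3]
gripper_width: 55.5
grasp_force: 0.0
```

Request:
{"fn": "drive_tool", "kwargs": {
  "moves": [
    [[0,0,0],[-3,2,7],90],
    [[0,0,0],[0,0,3],90],
    [[0,0,0],[0,0,0],160],
    [[0,0,0],[0,0,0],255],
    [[0,0,0],[0,0,0],255],
    [[0,0,0],[0,0,0],255],
    [[0,0,0],[0,0,0],255]
  ]
}}

```text
clock: 7.45
eef_pos: [533.0, 307.0, 81.3]
ee_rot: [0.001, -0.134, 0.991, 0.0]
wrist_force: [-1.2, 0.2, 6.2]
gripper_width: 24.1
grasp_force: 61.6
```

Request:
{"fn": "drive_tool", "kwargs": {
  "moves": [
    [[0,0,0],[0,0,-15],255],
    [[0,0,0],[0,0,-25],255],
    [[0,0,0],[0,0,-30],255],
    [[0,0,0],[0,0,-30],255],
    [[0,0,0],[0,0,-15],255],
    [[0,0,0],[0,0,0],255]
  ]
}}

```text
clock: 8.05
eef_pos: [533.7, 307.2, 197.9]
ee_rot: [0.003, -0.134, 0.991, 0.001]
wrist_force: [0.7, 0.5, -1.2]
gripper_width: 24.3
grasp_force: 60.8
```

```bash
cat >plan.py <<'E'
from h import *
from workcell import get_obs
def plan(tx,ty,tz,yaw,n):
    """print round per-row moves from the present pose to TCP tx,ty,tz with closing axis at yaw (deg)"""
    o=get_obs(); p=o["eef_pos"]; T=toolT(o)[:3,:3]; a=np.degrees(np.arctan2(T[1,1],T[0,1]))
    d=yaw-a; print("pose",p.round(1),"yaw",round(a,2),"tilt",T[:2,2].round(4),"f",o["wrist_force"].round(1),"turn",round(d,1))
    for i in range(n):
        th=np.radians(a+d*i/n); s=(np.array([tx,ty,tz])-p)/n
        y=np.array([np.cos(th),np.sin(th)]); x=np.array([-y[1],y[0]])
        print([round(-d/n,2)],np.round([s[:2]@x,s[:2]@y,-s[2]],1))
E
python3 -c "
from plan import *
plan(522,-66,190,-5.5,14)"
```

```text
pose [533.7 307.2 197.9] yaw 105.39 tilt [0.0052 0.0022] f [ 0.7  0.5 -1.2] turn -110.9
[np.float64(7.92)] [  7.9 -25.5   0.6]
[np.float64(7.92)] [  4.3 -26.3   0.6]
[np.float64(7.92)] [  0.6 -26.7   0.6]
[np.float64(7.92)] [ -3.1 -26.5   0.6]
[np.float64(7.92)] [ -6.7 -25.8   0.6]
[np.float64(7.92)] [-10.2 -24.7   0.6]
[np.float64(7.92)] [-13.5 -23.    0.6]
[np.float64(7.92)] [-16.5 -20.9   0.6]
[np.float64(7.92)] [-19.2 -18.5   0.6]
[np.float64(7.92)] [-21.6 -15.6   0.6]
[np.float64(7.92)] [-23.6 -12.5   0.6]
[np.float64(7.92)] [-25.1  -9.2   0.6]
[np.float64(7.92)] [-26.1  -5.6   0.6]
[np.float64(7.92)] [-26.6  -2.    0.6]
```

Request:
{"fn": "drive_tool", "kwargs": {
  "moves": [
    [[0,0,8],[8,-25,0],255],
    [[0,0,8],[4,-26,0],255],
    [[0,0,8],[0,-27,0],255],
    [[0,0,8],[-3,-26,0],255],
    [[0,0,8],[-7,-26,0],255],
    [[0,0,8],[-10,-25,0],255],
    [[0,0,8],[-13,-23,0],255]
  ]
}}

```text
clock: 8.75
eef_pos: [524.2, 119.4, 192.8]
ee_rot: [-0.002, 0.35, 0.937, -0.001]
wrist_force: [0.1, 0.1, -1.3]
gripper_width: 24.5
grasp_force: 60.7
```

Request:
{"fn": "drive_tool", "kwargs": {
  "moves": [
    [[0,0,8],[-16,-21,0],255],
    [[0,0,8],[-19,-18,0],255],
    [[0,0,8],[-21,-16,0],255],
    [[0,0,8],[-23,-12,0],255],
    [[0,0,8],[-25,-9,0],255],
    [[0,0,8],[-26,-6,0],255],
    [[0,0,7],[-26,-2,0],255],
    [[0,0,0],[0,0,0],255]
  ]
}}

```text
clock: 9.55
eef_pos: [515.1, -65.6, 193.1]
ee_rot: [-0.001, 0.743, 0.67, -0.001]
wrist_force: [-0.8, 0.9, -1.7]
gripper_width: 24.4
grasp_force: 60.8
```

```bash
python3 - <<'E'
from plan import *
from workcell import cams
o=get_obs(); c=cams.camera("wrist"); t=cams.camera("top"); W=wcam(c,o); np.savez("w3.npz",**c); np.savez("t3.npz",**t)
plan(522,-66,190,-5.5,1)
im=np.hstack([c["frame"],t["frame"][100:300,200:520].repeat(2,0).repeat(2,1)]); cv2.imwrite("pics/w3.png",cv2.resize(im,(800,250),interpolation=3)[...,::-1])
E
```

```text
pose [515.1 -63.4 193.3] yaw -5.63 tilt [-0.0032  0.0011] f [ 0.1  0.3 -0.7] turn 0.1
[np.float64(-0.13)] [-1.9  7.1  3.3]
```

View pics/w3.png

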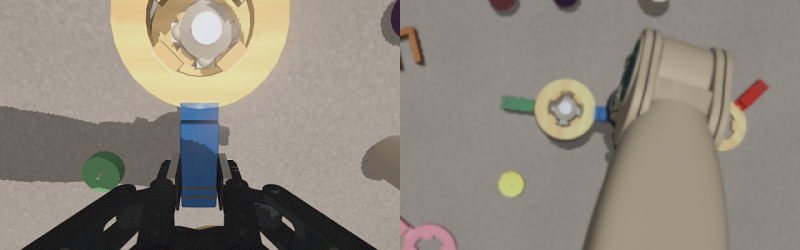

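The ring is around the hub axis in both views; in the wrist tile the hub tip is at (207,28) and the ring is centred near (200,15). I measure both in the same wrist image.

```bash
cat >meas.py <<'E'
from h import *
from scipy.optimize import least_squares
def circ(P):
    r=least_squares(lambda q:np.hypot(*(P-q[:2]).T)-q[2],[*P.mean(0),55],loss="soft_l1"); return r.x.round(1),round(float(np.median(abs(r.fun))),2)
def edges(c,W,z,x0,y0,rng=(45,66)):
    """outer edge of the wood ring at height z: rays from x0,y0"""
    o=ortho(c,x0,y0,80,z,3,W); h=cv2.cvtColor(o,cv2.COLOR_BGR2HSV); h[...,0]=(h[...,0].astype(int)+10)%180
    m=cv2.inRange(h,(18,85,90),(42,255,255)); m=cv2.morphologyEx(m,cv2.MORPH_OPEN,np.ones((5,5)))
    P=[]
    for a in np.radians(np.arange(0,360,3)):
        r=np.arange(rng[0],rng[1],.33); X=r*np.cos(a);Y=r*np.sin(a)
        i=((80-X)*3).astype(int); j=((80-Y)*3).astype(int); v=m[i,j]>0
        k=np.where(~v)[0]
        if len(k) and k[0]>2: P.append([x0+X[k[0]],y0+Y[k[0]]])
    return np.array(P),o
E
python3 - <<'E'
from meas import *
from workcell import get_obs
o=get_obs(); W=wcam(c:=dict(np.load("w3.npz")),o)
T=toolT(o); rc=T[:3,3]+T[:3,0]*97.9+T[:3,1]*.9; print("ring pred",rc)
for z in(124,118):
    P,im=edges(c,W,z,rc[0],rc[1]); print("wrist ring",z,len(P),circ(P))
cv2.imwrite("pics/o.png",im)
print("hub tip wrist",unproj(c,331,45,86,W))
t=dict(np.load("t3.npz")); P,im=edges(t,None,124,rc[0],rc[1]); print("top ring",len(P),circ(P))
c0=dict(np.load("top.npz")); P,_=edges(c0,None,32,531,30); print("top hub",len(P),circ(P)); print("hub tip top",unproj(c0,332.5,187,86))
# white-ish tip centroid, in wrist and in top
for n,q,w,x0,y0 in(("w",c,W,rc[0],rc[1]),("t0",c0,None,531,30),("t3",t,None,531,30)):
    im=ortho(q,x0,y0,20,86,4,w); g=im.min(2).astype(float); m=(g>190).astype(np.uint8) if n=="w" else (g>np.percentile(g,90)).astype(np.uint8)
    k,l,s,cc=cv2.connectedComponentsWithStats(m); i=1+s[1:,4].argmax(); print(n,"tip",x0+20-cc[i][1]/4,y0+20-cc[i][0]/4,"r",np.sqrt(s[i,4]/np.pi)/4)
E
```

```text
ring pred [525.58887339  33.93007801 193.34966686]
wrist ring 124 10 (array([524. ,  48.2,  52.1]), 1.21)
wrist ring 118 10 (array([522.4,  43.4,  52.5]), 0.96)
hub tip wrist [530.62593331  34.56297013]meas.py:4: RuntimeWarning: Mean of empty slice.
  r=least_squares(lambda q:np.hypot(*(P-q[:2]).T)-q[2],[*P.mean(0),55],loss="soft_l1"); return r.x.round(1),round(float(np.median(abs(r.fun))),2)
  ret = ret.dtype.type(ret / rcount)
Traceback (most recent call last):
  File "meas.py", line 4, in circ
    r=least_squares(lambda q:np.hypot(*(P-q[:2]).T)-q[2],[*P.mean(0),55],loss="soft_l1"); return r.x.round(1),round(float(np.median(abs(r.fun))),2)
                                                         ^^^^^^^^^^^^^^^
TypeError: Value after * must be an iterable, not numpy.float64
```

```bash
cat >>meas.py <<'E'
def cloud(c,W):
    z=c["z_map"]; f=200/np.tan(np.radians(c["fov_y"])/2); v,u=np.mgrid[0:400,0:640]
    s=np.stack([(u-c["cx"])/f,(v-c["cy"])/f],-1); t=s.copy()
    for _ in range(5): t=s/(1+c["k1"]*(t**2).sum(-1,keepdims=True))
    P=np.stack([t[...,0]*z,-t[...,1]*z,-z],-1); M=np.linalg.inv(W)
    P=P@M[:3,:3].T+M[:3,3]; P[z<=0]=np.nan; return P
def outer(Q,c0,r0,r1,n=72):
    """outermost point per direction"""
    d=Q[:,:2]-c0; r=np.hypot(*d.T); a=np.degrees(np.arctan2(d[:,1],d[:,0]))//(360/n); k=(r>r0)&(r<r1)
    return np.array([Q[k][(a[k]==i)][np.argmax(r[k][a[k]==i]),:2] for i in range(-n//2,n//2) if (a[k]==i).sum()>2])
E
python3 - <<'E'
from meas import *
from workcell import get_obs
o=get_obs(); T=toolT(o); rc=T[:3,3]+T[:3,0]*97.9+T[:3,1]*.9
for n,q,W in(("wrist",c:=dict(np.load("w3.npz")),wcam(c,o)),("top",t:=dict(np.load("t3.npz")),t["world_to_cam"]),("top0",t:=dict(np.load("top.npz")),t["world_to_cam"])):
    P=cloud(q,W).reshape(-1,3); d=np.hypot(*(P[:,:2]-rc[:2]).T)
    near=P[d<75]; near=near[~np.isnan(near[:,0])]
    print(n,len(near),np.histogram(near[:,2],bins=[0,8,16,24,30,36,44,58,66,72,80,90,100,108,114,120,126,132,140,200])[0])
    R=near[(near[:,2]>108)&(near[:,2]<135)]
    if len(R)>50:
        A=np.c_[R[:,:2]-rc[:2],np.ones(len(R))]; k=(np.hypot(*(R[:,:2]-rc[:2]).T)<52)&(np.hypot(*(R[:,:2]-rc[:2]).T)>36)
        print(" plane",np.linalg.lstsq(A[k],R[k,2],rcond=None)[0].round(3)); B=outer(R,rc[:2],40,64); print(" ring",len(B),circ(B))
    H=near[(near[:,2]>70)&(near[:,2]<95)]; print(" tip",len(H),H.mean(0), "flat",H[H[:,2]>H[:,2].max()-4].mean(0) if len(H) else 0)
    if n=="top0":
        R=P[(abs(P[:,2]-32)<5)&(np.hypot(*(P[:,:2]-[531,30]).T)<75)]; print(" hubring",circ(outer(R,[531,30],45,64)))
E
```

```text
wrist 43756 [  207    79   375   108  5783    18    39   697   634  2327  3776     0
     0   182   818 26507   393  1798     0]
 plane [-6.00000e-03 -2.00000e-03  1.24164e+02]
 ring 44 (array([524.9,  32.7,  54.5]), 0.46)
 tip 6137 [530.00388031  33.40593165  81.66911845] flat [530.31027568  34.13793929  86.74609616]
top 4694 [ 356   64   44   19   82   65   17   56   48  107  154    1    0    7
   28 1241  109   50    0]
 plane [-4.00000e-03 -3.00000e-03  1.23782e+02]
 ring 72 (array([525.7,  32.2,  54.4]), 0.34)
 tip 270 [530.82786043  31.46717382  80.88446633] flat [530.82101728  31.36749215  87.3818762 ]
top0 2646 [501 247  57  91 987  83  15  60  48 102 156   1   0   0   0   0   0   0
   0]
 tip 273 [530.8750286   31.39893529  80.79583758] flat [531.24252703  30.58039541  87.24294049]
 hubring (array([531.7,  31.5,  54.2]), 0.43)
```

Request:
{"fn": "drive_tool", "kwargs": {
  "moves": [
    [[0,0,0],[0,6,0],255],
    [[0,0,0],[0,0,10],255],
    [[0,0,0],[0,0,15],255],
    [[0,0,0],[0,0,10],255],
    [[0,0,0],[0,0,0],255],
    [[0,0,0],[0,0,0],255]
  ]
}}

```text
clock: 10.25
eef_pos: [522.1, -63.4, 159.5]
ee_rot: [-0.0, 0.741, 0.672, -0.0]
wrist_force: [-0.3, -0.7, -1.5]
gripper_width: 24.1
grasp_force: 60.7
```

```bash
cat >chk.py <<'E'
from meas import *
from workcell import get_obs,cams
def chk(off=97.9,ring=None):
    o=get_obs(); T=toolT(o); rc=T[:3,3]+T[:3,0]*off+T[:3,1]*.9; a=np.degrees(np.arctan2(T[1,1],T[0,1]))
    zt=T[2,3]-69.3; print("tcp",T[:3,3].round(1),"yaw",round(a,2),"ring top exp",round(zt,1),"f",o["wrist_force"].round(1))
    for n in("wrist","top"):
        q=cams.camera(n); W=wcam(q,o) if n=="wrist" else q["world_to_cam"]
        P=cloud(q,W).reshape(-1,3); P=P[~np.isnan(P[:,0])]; d=np.hypot(*(P[:,:2]-rc[:2]).T)
        R=P[(d<64)&(abs(P[:,2]-zt)<7)]; r=np.hypot(*(R[:,:2]-rc[:2]).T); k=(r<52)&(r>36)
        if k.sum()>30:
            A=np.c_[R[:,:2]-rc[:2],np.ones(len(R))]; print(n,"plane",np.linalg.lstsq(A[k],R[k,2],rcond=None)[0].round(3),"ring",circ(outer(R,rc[:2],40,64)))
        H=P[(d<40)&(P[:,2]>max(72,zt+4))&(P[:,2]<92)]; 
        if len(H): print(n,"tip",H.mean(0).round(1),len(H))
        G=P[(np.hypot(*(P[:,:2]-[539.5,120]).T)<60)&(abs(P[:,2]-41)<5)&(P[:,1]>95)]
        if len(G)>50:
            rr=cv2.minAreaRect(G[:,:2].astype(np.float32)); print(n,"green",G.mean(0).round(1),np.round(rr[0],1),np.round(rr[1],1),round(rr[2],1))
E
python3 -c "
from chk import *
chk()"
```

```text
tcp [522.1 -63.4 159.5] yaw -5.57 ring top exp 90.2 f [-0.3 -0.7 -1.5]
wrist plane [-4.0000e-03 -2.0000e-03  9.0292e+01] ring (array([531.9,  32.7,  54.5]), 0.51)
top plane [-1.0000e-03 -3.0000e-03  9.0667e+01] ring (array([533.3,  32.7,  54.3]), 0.47)
top green [541.  126.3  41.2] [541.3 126.5] [62.2 26. ] 84.3
```

Request:
{"fn": "drive_tool", "kwargs": {
  "moves": [
    [[0,0,0],[0,-2,0],255],
    [[0,0,0],[0,0,6],255],
    [[0,0,0],[0,0,6],255],
    [[0,0,0],[0,0,6],255],
    [[0,0,0],[0,0,6],255],
    [[0,0,0],[0,0,0],255],
    [[0,0,0],[0,0,0],255]
  ]
}}

```text
clock: 11.05
eef_pos: [520.1, -63.7, 135.5]
ee_rot: [-0.0, 0.741, 0.672, -0.0]
wrist_force: [0.2, 0.1, -1.1]
gripper_width: 24.2
grasp_force: 60.8
```

Request:
{"fn": "drive_tool", "kwargs": {
  "moves": [
    [[0,0,0],[0,0,6],255],
    [[0,0,0],[0,0,6],255],
    [[0,0,0],[0,0,5],255],
    [[0,0,0],[0,0,3],255],
    [[0,0,0],[0,0,1],255],
    [[0,0,0],[0,0,0],255],
    [[0,0,0],[0,0,0],255]
  ]
}}

```text
clock: 11.75
eef_pos: [520.3, -63.7, 115.0]
ee_rot: [-0.0, 0.741, 0.672, 0.0]
wrist_force: [-0.2, -1.1, -1.6]
gripper_width: 24.1
grasp_force: 60.8
```

Request:
{"fn": "drive_tool", "kwargs": {
  "moves": [
    [[0,0,0],[0,0,2],255],
    [[0,0,0],[0,0,1],255],
    [[0,0,0],[0,0,0],255],
    [[0,0,0],[0,0,0],255]
  ]
}}

```text
clock: 12.15
eef_pos: [520.7, -63.8, 112.8]
ee_rot: [0.0, 0.741, 0.672, 0.0]
wrist_force: [-1.7, -1.0, 6.1]
gripper_width: 24.1
grasp_force: 61.6
```

```bash
python3 -c "
from chk import *
chk()"
```

```text
tcp [520.7 -63.8 112.8] yaw -5.61 ring top exp 43.5 f [-1.7 -1.   6.1]
wrist plane [-1.0000e-03  1.0000e-02  4.4923e+01] ring (array([530.7,  32.3,  54.5]), 0.51)
wrist tip [530.2  24.4  81.8] 12354
top plane [3.000e-03 1.200e-02 4.492e+01] ring (array([531.7,  32.9,  54.2]), 0.47)
top tip [531.2  31.5  81.3] 261
top green [541.1 126.5  41.1] [541.2 126.6] [62.5 26.1] 84.5
```

Request:
{"fn": "drive_tool", "kwargs": {
  "moves": [
    [[0,0,0],[0,0,0],90],
    [[0,0,0],[0,0,0],90],
    [[0,0,0],[0,0,0],90],
    [[0,0,0],[0,0,-10],90],
    [[0,0,0],[0,0,-30],90],
    [[0,0,0],[0,0,-30],90],
    [[0,0,0],[0,0,-30],70],
    [[0,0,0],[0,0,0],70]
  ]
}}

```text
clock: 13.05
eef_pos: [523.6, -64.4, 217.3]
ee_rot: [0.004, 0.741, 0.672, 0.003]
wrist_force: [0.5, 0.7, 0.8]
gripper_width: 61.5
grasp_force: 0.0
```

```bash
python3 - <<'E'
from plan import *
from meas import *
from workcell import cams
o=get_obs(); q=cams.camera("wrist"); cv2.imwrite("pics/w4.png",q["frame"][...,::-1])
P=cloud(q,wcam(q,o)).reshape(-1,3); P=P[~np.isnan(P[:,0])]; d=np.hypot(*(P[:,:2]-[531,33]).T)
k=(d>38)&(d<52)&(abs(P[:,2]-44)<6); A=np.c_[P[k,:2]-[531,33],np.ones(k.sum())]; print(k.sum(),np.linalg.lstsq(A,P[k,2],rcond=None)[0].round(3))
plan(560,-335,220,44.7,8)
E
```

```text
7346 [-2.0000e-03  2.0000e-03  4.4491e+01]
pose [522.3 -64.1 215.1] yaw -5.61 tilt [ 0.0062 -0.0015] f [-1.   0.3 -0.8] turn 50.3
[np.float64(-6.29)] [-33.2   8.   -0.6]
[np.float64(-6.29)] [-33.9   4.3  -0.6]
[np.float64(-6.29)] [-34.2   0.6  -0.6]
[np.float64(-6.29)] [-34.   -3.2  -0.6]
[np.float64(-6.29)] [-33.5  -6.9  -0.6]
[np.float64(-6.29)] [-32.5 -10.5  -0.6]
[np.float64(-6.29)] [-31.2 -14.   -0.6]
[np.float64(-6.29)] [-29.5 -17.3  -0.6]
```

The blue plate is seated flat: its top is at z 44.5 with no tilt, and it is released. Now the red plate.

Request:
{"fn": "drive_tool", "kwargs": {
  "moves": [
    [[0,0,-6],[-33,8,0],60],
    [[0,0,-6],[-34,4,0],60],
    [[0,0,-6],[-34,1,0],60],
    [[0,0,-6],[-34,-3,0],60],
    [[0,0,-6],[-33,-7,0],60],
    [[0,0,-7],[-32,-10,0],60],
    [[0,0,-7],[-31,-14,0],60],
    [[0,0,-7],[-29,-17,0],60]
  ]
}}

```text
clock: 13.9
eef_pos: [554.4, -333.5, 210.4]
ee_rot: [-0.001, 0.377, 0.926, 0.0]
wrist_force: [-0.7, -0.6, -0.4]
gripper_width: 65.1
grasp_force: 0.0
```

Request:
{"fn": "drive_tool", "kwargs": {
  "moves": [
    [[0,0,0],[0,0,0],60],
    [[0,0,0],[0,0,0],60]
  ]
}}

```text
clock: 14.1
eef_pos: [554.4, -332.7, 210.5]
ee_rot: [-0.001, 0.381, 0.925, 0.001]
wrist_force: [-0.3, -0.4, 0.1]
gripper_width: 65.4
grasp_force: 0.0
```

```bash
python3 - <<'E'
from plan import *
from meas import *
from workcell import cams
o=get_obs(); q=cams.camera("wrist"); t=cams.camera("top")
for n,c,W in(("w",q,wcam(q,o)),("t",dict(np.load("top.npz")),None)):
    if W is None: W=c["world_to_cam"]
    P=cloud(c,W).reshape(-1,3); P=P[~np.isnan(P[:,0])]; d=np.hypot(*(P[:,:2]-[512.5,-288.5]).T)
    R=P[(d<62)&(abs(P[:,2]-12)<4.5)]; print(n,"ring",circ(outer(R,[512.5,-288.5],45,59)),R[:,2].mean())
    G=P[(np.hypot(*(P[:,:2]-[577,-354]).T)<50)&(abs(P[:,2]-21)<4)]; rr=cv2.minAreaRect(G[:,:2].astype(np.float32)); print(n,"arm",np.round(rr[0],1),np.round(rr[1],1),rr[2],len(G))
plan(579,-356,80,44.7,6)
E
```

```text
w ring (array([ 512.2, -289.2,   54.7]), 0.29) 12.33248557092237
w arm [ 578.1 -356.5] [26.  65.8] 43.83545684814453 2285
t ring (array([ 513. , -290. ,   54.4]), 0.71) 12.438390049493004
t arm [ 579.9 -357.1] [27.1 65.6] 43.87525177001953 247
pose [ 554.5 -331.4  210.9] yaw 45.37 tilt [-0.0019  0.0018] f [-0.2  1.3 -0.1] turn -0.7
[np.float64(0.11)] [-5.8 -0.  21.8]
[np.float64(0.11)] [-5.8 -0.  21.8]
[np.float64(0.11)] [-5.8 -0.  21.8]
[np.float64(0.11)] [-5.8 -0.  21.8]
[np.float64(0.11)] [-5.8  0.  21.8]
[np.float64(0.11)] [-5.8  0.  21.8]
```

Request:
{"fn": "drive_tool", "kwargs": {
  "moves": [
    [[0,0,1],[-12,0,15],70],
    [[0,0,0],[-12,0,25],90],
    [[0,0,0],[-11,0,25],90],
    [[0,0,0],[0,0,25],90],
    [[0,0,0],[0,0,25],90],
    [[0,0,0],[0,0,10],90],
    [[0,0,0],[0,0,0],90]
  ]
}}

```text
clock: 14.9
eef_pos: [578.4, -355.4, 84.9]
ee_rot: [-0.002, 0.387, 0.922, 0.001]
wrist_force: [-1.8, 0.9, 1.0]
gripper_width: 55.2
grasp_force: 0.0
```

Request:
{"fn": "drive_tool", "kwargs": {
  "moves": [
    [[0,0,0],[-1,-1,4],90],
    [[0,0,0],[0,0,0],160],
    [[0,0,0],[0,0,0],255],
    [[0,0,0],[0,0,0],255],
    [[0,0,0],[0,0,0],255],
    [[0,0,0],[0,0,0],255]
  ]
}}

```text
clock: 15.5
eef_pos: [580.6, -359.6, 84.7]
ee_rot: [0.001, 0.388, 0.922, -0.0]
wrist_force: [-0.7, 1.1, 6.5]
gripper_width: 24.3
grasp_force: 60.9
```

Request:
{"fn": "drive_tool", "kwargs": {
  "moves": [
    [[0,0,0],[0,0,-15],255],
    [[0,0,0],[0,0,-25],255],
    [[0,0,0],[0,0,-30],255],
    [[0,0,0],[0,0,-30],255],
    [[0,0,0],[0,0,-15],255],
    [[0,0,0],[0,0,0],255]
  ]
}}

```text
clock: 16.1
eef_pos: [581.2, -360.0, 201.3]
ee_rot: [0.003, 0.388, 0.922, -0.001]
wrist_force: [0.6, -0.4, -1.0]
gripper_width: 24.1
grasp_force: 60.2
```

```bash
python3 - <<'E'
from plan import *
h=np.radians(84.4); print(531.2+94*np.cos(h),32.5+94*np.sin(h))
plan(531.2+96*np.cos(h),32.3+96*np.sin(h),200,174.4,18)
E
```

```text
540.3727925773601 126.05137559829213
pose [ 581.2 -360.   201.3] yaw 44.39 tilt [ 0.0048 -0.0037] f [ 0.6 -0.4 -1. ] turn 130.0
[np.float64(-7.22)] [20.9 17.3  0.1]
[np.float64(-7.22)] [18.6 19.8  0.1]
[np.float64(-7.22)] [16.  22.   0.1]
[np.float64(-7.22)] [13.1 23.9  0.1]
[np.float64(-7.22)] [10.  25.3  0.1]
[np.float64(-7.22)] [ 6.7 26.4  0.1]
[np.float64(-7.22)] [ 3.3 27.   0.1]
[np.float64(-7.22)] [-0.1 27.2  0.1]
[np.float64(-7.22)] [-3.5 27.   0.1]
[np.float64(-7.22)] [-6.9 26.3  0.1]
[np.float64(-7.22)] [-10.1  25.2   0.1]
[np.float64(-7.22)] [-13.2  23.8   0.1]
[np.float64(-7.22)] [-16.1  21.9   0.1]
[np.float64(-7.22)] [-18.7  19.7   0.1]
[np.float64(-7.22)] [-21.1  17.2   0.1]
[np.float64(-7.22)] [-23.1  14.4   0.1]
[np.float64(-7.22)] [-24.7  11.4   0.1]
[np.float64(-7.22)] [-25.9   8.2   0.1]
```

Request:
{"fn": "drive_tool", "kwargs": {
  "moves": [
    [[0,0,-7],[21,17,0],255],
    [[0,0,-7],[19,20,0],255],
    [[0,0,-7],[16,22,0],255],
    [[0,0,-7],[13,24,0],255],
    [[0,0,-7],[10,25,0],255],
    [[0,0,-8],[7,26,0],255],
    [[0,0,-7],[3,27,0],255],
    [[0,0,-7],[0,27,0],255]
  ]
}}

```text
clock: 16.9
eef_pos: [561.6, -140.9, 195.7]
ee_rot: [-0.002, -0.102, 0.995, 0.001]
wrist_force: [-0.0, 0.1, -1.1]
gripper_width: 23.9
grasp_force: 60.2
```

Request:
{"fn": "drive_tool", "kwargs": {
  "moves": [
    [[0,0,-7],[-3,27,0],255],
    [[0,0,-8],[-7,26,0],255],
    [[0,0,-7],[-10,25,0],255],
    [[0,0,-7],[-13,24,0],255],
    [[0,0,-8],[-16,22,0],255],
    [[0,0,-7],[-19,20,0],255],
    [[0,0,-7],[-21,17,0],255]
  ]
}}

```text
clock: 17.6
eef_pos: [546.5, 48.2, 195.8]
ee_rot: [-0.001, -0.52, 0.854, 0.001]
wrist_force: [1.2, -0.4, -1.6]
gripper_width: 24.3
grasp_force: 60.2
```

```bash
python3 - <<'E'
from plan import *
h=np.radians(84.4)
plan(531.2+97.9*np.cos(h),32.3+97.9*np.sin(h),200,174.4,4)
E
```

```text
pose [546.5  48.2 195.8] yaw 152.67 tilt [-0.0038  0.0004] f [ 1.2 -0.4 -1.6] turn 21.7
[np.float64(-5.43)] [-17.4  10.6  -1. ]
[np.float64(-5.43)] [-18.4   8.9  -1. ]
[np.float64(-5.43)] [-19.1   7.2  -1. ]
[np.float64(-5.43)] [-19.7   5.3  -1. ]
```

Request:
{"fn": "drive_tool", "kwargs": {
  "moves": [
    [[0,0,-6],[-17,11,0],255],
    [[0,0,-5],[-18,9,0],255],
    [[0,0,-5],[-19,7,0],255],
    [[0,0,-5],[-20,5,0],255],
    [[0,0,0],[0,0,0],255],
    [[0,0,0],[0,0,0],255]
  ]
}}

```text
clock: 18.2
eef_pos: [541.3, 128.1, 196.4]
ee_rot: [-0.001, -0.665, 0.747, 0.001]
wrist_force: [0.4, -1.0, -2.1]
gripper_width: 23.8
grasp_force: 60.1
```

```bash
sed -i 's/zt=T\[2,3\]-69.3/zt=T[2,3]-72.7/; s/H=P\[(d<40)/H=P[(d<45)/' chk.py; python3 -c "
from chk import *
chk()"
```

```text
tcp [541.3 128.1 196.4] yaw 173.37 ring top exp 123.7 f [ 0.4 -1.  -2.1]
wrist plane [-3.00000e-03  5.00000e-03  1.23739e+02] ring (array([529.8,  31.6,  54.6]), 0.43)
top plane [-1.0000e-03  2.0000e-03  1.2398e+02] ring (array([530.5,  30.5,  54.3]), 0.51)
```

Request:
{"fn": "drive_tool", "kwargs": {
  "moves": [
    [[0,0,-1],[-1,1,0],255],
    [[0,0,0],[0,0,10],255],
    [[0,0,0],[0,0,10],255],
    [[0,0,0],[0,0,6],255],
    [[0,0,0],[0,0,0],255],
    [[0,0,0],[0,0,0],255]
  ]
}}

```text
clock: 18.9
eef_pos: [541.3, 129.1, 171.4]
ee_rot: [-0.0, -0.672, 0.741, 0.0]
wrist_force: [0.6, -0.4, -1.1]
gripper_width: 24.1
grasp_force: 60.2
```

```bash
sed -i 's/P\[:,2\]>max(72,zt+4)/P[:,2]>(74 if zt>92 else max(74,zt+4))/; s/P\[:,2\]<92/P[:,2]<90/' chk.py; python3 -c "
from chk import *
chk()"
```

```text
tcp [541.3 129.1 171.4] yaw 174.38 ring top exp 98.7 f [ 0.6 -0.4 -1.1]
wrist plane [-1.0000e-03  6.0000e-03  9.8738e+01] ring (array([531.5,  32.6,  54.5]), 0.46)
wrist tip [531.2  32.9  82.7] 7199
top plane [3.0000e-03 4.0000e-03 9.9076e+01] ring (array([532.6,  31.6,  54.2]), 0.37)
top tip [531.   31.3  81.8] 243
```

Request:
{"fn": "drive_tool", "kwargs": {
  "moves": [
    [[0,0,0],[0,0.5,6],255],
    [[0,0,0],[0,0,6],255],
    [[0,0,0],[0,0,6],255],
    [[0,0,0],[0,0,6],255],
    [[0,0,0],[0,0,6],255],
    [[0,0,0],[0,0,0],255],
    [[0,0,0],[0,0,0],255]
  ]
}}

```text
clock: 19.7
eef_pos: [540.9, 129.2, 141.6]
ee_rot: [-0.0, -0.672, 0.741, 0.0]
wrist_force: [0.5, -0.5, -1.4]
gripper_width: 24.3
grasp_force: 60.1
```

Splines engaged without force (underside about z 57). I continue down.

Request:
{"fn": "drive_tool", "kwargs": {
  "moves": [
    [[0,0,0],[0,0,4],255],
    [[0,0,0],[0,0,4],255],
    [[0,0,0],[0,0,3],255],
    [[0,0,0],[0,0,2],255],
    [[0,0,0],[0,0,1],255],
    [[0,0,0],[0,0,0],255],
    [[0,0,0],[0,0,0],255]
  ]
}}

```text
clock: 20.4
eef_pos: [540.9, 129.3, 128.3]
ee_rot: [-0.0, -0.672, 0.741, 0.0]
wrist_force: [-2.4, 0.6, 2.5]
gripper_width: 24.3
grasp_force: 60.6
```

```bash
python3 -c "
from chk import *
chk()"
```

```text
tcp [540.9 129.3 128.3] yaw 174.39 ring top exp 55.6 f [-2.4  0.6  2.5]
wrist plane [-2.0000e-03 -7.0000e-03  5.6846e+01] ring (array([531. ,  32.6,  54.6]), 0.55)
wrist tip [531.6  37.8  82.6] 9346
top plane [-0.0000e+00 -7.0000e-03  5.6706e+01] ring (array([531.8,  31.5,  54.4]), 0.47)
top tip [530.9  31.2  82. ] 240
```

Request:
{"fn": "drive_tool", "kwargs": {
  "moves": [
    [[0,0,0],[0,0,1],255],
    [[0,0,0],[0,0,0],255],
    [[0,0,0],[0,0,0],95],
    [[0,0,0],[0,0,0],95],
    [[0,0,0],[0,0,0],95],
    [[0,0,0],[0,0,-15],95],
    [[0,0,0],[0,0,-30],95],
    [[0,0,0],[0,0,-30],95]
  ]
}}

```text
clock: 21.3
eef_pos: [540.4, 129.0, 201.7]
ee_rot: [-0.001, -0.672, 0.741, 0.001]
wrist_force: [0.6, -0.5, -0.6]
gripper_width: 53.5
grasp_force: 0.0
```

Request:
{"fn": "drive_tool", "kwargs": {
  "moves": [
    [[0,0,0],[-20,0,-30],95],
    [[0,0,0],[-20,0,-30],95],
    [[0,0,0],[0,0,0],95],
    [[0,0,0],[0,0,0],95]
  ]
}}

```text
clock: 21.7
eef_pos: [545.5, 169.3, 262.4]
ee_rot: [0.001, -0.672, 0.741, -0.001]
wrist_force: [0.1, -0.7, -1.0]
gripper_width: 53.6
grasp_force: 0.0
```

```bash
python3 - <<'E'
from meas import *
from workcell import get_obs,cams
o=get_obs(); q=cams.camera("wrist"); s=cams.camera("scene"); t=cams.camera("top")
for n,c,W in(("w",q,wcam(q,o)),("t",t,t["world_to_cam"]),("s",s,s["world_to_cam"])):
    P=cloud(c,W).reshape(-1,3); P=P[~np.isnan(P[:,0])]; d=np.hypot(*(P[:,:2]-[531.4,32]).T)
    k=(d>38)&(d<52)&(abs(P[:,2]-56)<6); A=np.c_[P[k,:2]-[531.4,32],np.ones(k.sum())]; print(n,k.sum(),np.linalg.lstsq(A,P[k,2],rcond=None)[0].round(3))
    k=(np.hypot(*(P[:,:2]-[540.6,126]).T)<30)&(P[:,2]>40)&(P[:,2]<80); print(" red arm top",np.median(P[k,2]) if k.any() else None)
im=np.hstack([cv2.resize(s["frame"][130:330,240:480],(480,400)),cv2.resize(q["frame"],(320,200)).repeat(1,0) if 0 else np.vstack([cv2.resize(q["frame"],(320,200)),cv2.resize(t["frame"],(320,200))])])
cv2.imwrite("pics/f.png",im[...,::-1]); print(o["eef_pos"])
E
```

```text
w 3970 [-2.0000e-03  1.0000e-03  5.6364e+01]
 red arm top 65.35099801143986
t 663 [2.0000e-03 1.0000e-03 5.6359e+01]
 red arm top 65.24487910853145
s 400 [2.0000e-03 0.0000e+00 5.4671e+01]
 red arm top 62.435758958241195
[545.46678628 169.33061638 262.42766046]
```

View pics/f.png

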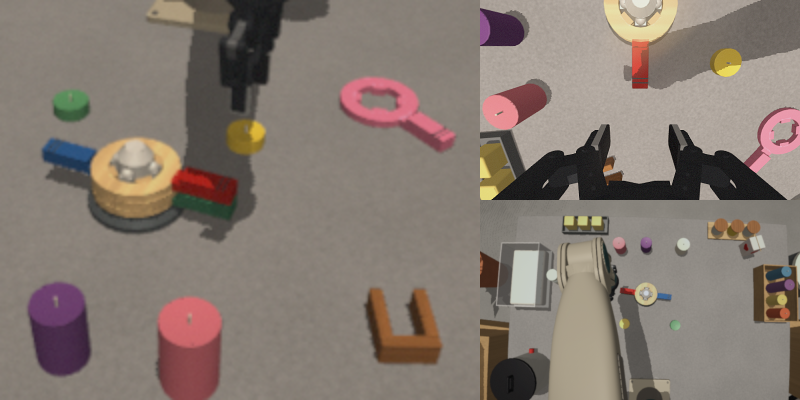

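The picture shows the blue arm at (70,155) opposite the green, and the red arm at (205,185) right above the green. The stack is flat, with the red ring's top at z 56.4. The candles and jar are standing and the gripper is clear.

```bash
python3 -c "
from workcell import manip
print(manip.finish_job())"
```

```text
the job is handed in; nothing more can be done
None
```

The job is handed in at about 22 s of robot time: blue is seated with its arm opposite the green, red is on top with its arm above the green, both flat and released, and the candles and jar are still standing.

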